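# Line up the table seasonings by height on the serving board

## Robot

A 7-joint arm with a two-finger parallel gripper is mounted at the origin on a cart in front of the work surface, level with it; the furniture and walls round the work are solid. World frame = base frame: x ahead of the robot, y to its left, z up, the work surface at z = 0. Lengths are in m, angles in degrees, forces in N, time in s.
With the tool pointing down it reaches from about 0.425 to 0.875 m from the base axis. Payload 9.9 kg.
Tool frame: the origin (TCP) lies midway between the tips of the shut fingers; the grasp point (between the pads) lies 19 mm behind it; z points along the fingers, y is the line along which they close (so a half turn about z gives the same grasp; the last joint's range is limited). The gripper opens to 85 mm and grips with 20 to 120 N. Pads are 22 mm wide; open, the fingers measure 114 mm over their backs; the gripper's body (76 mm by 85 mm) begins 54 mm behind the grasp point. The pads swing forward as they close: fully open they stand 13 mm farther back than shut.
Start: joints at [-71.551, 32.985, 1.427, 82.34, -0.859, 64.687, -3.237], TCP at [0.266, 0.62, 0.231] pointing down, gripper open.
Joint ranges: [-157.87, 157.87], [-19.46, 123.44], [-87.15, 90], [11.01, 140.99], [-62.26, 242.26], [9.8, 113.94], [-161.44, 161.44]. Speed limits (degrees/s): [127.2, 127.2, 172.46, 172.46, 180, 180, 180].

## Interface

Orientations are given as a 3x3 rotation matrix whose columns are the frame's x, y, z axes.
In Python, from rig import * gives the robot as it stands.
- The arm moves only by the shell command python3 -m handwheel 'ROWS'. ROWS is JSON, one flat list of numbers, 7 for each row, row after row: the shift along the tool's x, y, z in cm, then the turn, a rotation vector about the tool's x, y, z in degrees, then the gripper command: -1 is shut, 1 is fully open, values between are in proportion. A call has exactly 10 rows; each row is the pose to reach, as a shift and turn from the pose commanded when the call began, along the tool's axes at that moment; what a row does not reach only later rows make up. A row lasts 1/8 s, in which the tool goes at most 62.5 mm and 10.7 degrees, less where a joint would pass 70% of its speed; a pose out of reach is approached as far as the arm can. A call with a gripper value outside its range is refused whole. The fingers move at their own pace and stop on an object; the grip force is fixed at half the most. Time passes only in rows, so rows that repeat a pose let the fingers close, or fill a call up. It gives the time, the measured TCP pose, the force, the opening and the grip force at its end, in the units of the state.
- read_state(): the state, without advancing time (a new reading comes with each control period).
- get_image(name): name is "side" or "top" or "wrist"; returns the picture (420x560x3 uint8, red, green, blue); there is no depth.
- get_calibration(name): a dict with "mtx" (3x3 intrinsics, pixels), "world_to_cam" (4x4, takes a point from world to camera coordinates); the wrist camera has in their place "T_tool_cam" (4x4, takes a point from camera to tool coordinates, whose origin is the TCP and whose axes are the flange's). Camera axes: x right, y down, z forward; pixel columns grow to the right and rows downward; lengths in m; the calibration is good to about 2 mm. A picture is of the moment at which its call begins: read the wrist's pose just before it. get_calibration takes no time and is no camera call.
- finish_job(): hands the job in; it is judged then, once.
Trained networks look in the newest picture that a camera, given by its name, has taken for a name from the list of things; names that differ only in an ending like _2 or _b are one class to them, and where a whole thing is asked for, a point or a joint stands for the part that bears it (a point fixed in the world has none). Each returns a list of dicts, best first, with "conf" (0 to 1); they miss things now and then, are a little off and sometimes report something else, mostly with a low value. They report only what shows in the picture. A call takes as long as a camera call. They do not tell look-alikes from the thing itself.
- recognise(query, camera): "at" ([column, row] in pixels, amid what is visible of it).
- pinpoint(query, camera): "at" ([column, row] in pixels: a listed point, or the origin of a listed thing).
The state is a dict: "t": time; "joint_pos": joint angles; "qd": joint speeds; "joint_torque": joint torques, N m; "position": TCP position; "eef_rot": TCP orientation; "ft_force": force on the tool from outside, world axes, zero at the start; "ft_torque": the same for the moment, N m; "width": finger opening in m; "finger_force": force on a finger pad.
Only numpy, scipy, OpenCV 4.12 (cv2) and the standard library are available. Lean on these libraries where they do the work, as an engineer would, in place of code of your own. Each camera call takes 0.05 s, during which the arm holds its last target. There are 200 camera calls.

## Task

Stand the pepper mill, the spice jar, the salt shaker and the mustard pot upright on the serving board, one in the middle of each cork coaster, in order of height: the tallest on the coaster next to the food tin, down to the shortest on the coaster next to the mug. Leave the tin and the mug where they are, and knock nothing over.

Things in the scene. Friction and masses are not known exactly. Their poses are not given: they have to be found in the camera images.
- pepper_mill: turned wooden pepper mill with a small metal knob on top, the tallest: 150 mm high, 58 mm across at the widest near the base; round wooden head on a narrower neck: the head, 108 to 139 mm up, is 49 mm across at its widest, about 124 mm up, and does not turn; take it there. Origin: centre of its underside, z up; its turn about z does not matter. It starts upright on the worktop in front of the board.
- spice_jar: clear round spice jar with a broad black cap, second tallest: 105 mm high, 41 mm across (cap 40 mm, from 84 mm up). Origin: centre of its underside, z up; its turn about z does not matter. It starts upright on the worktop in front of the board.
- salt_shaker: glass salt shaker with a domed grey top with holes, third tallest: 90 mm high, 44 mm across (glass body, slightly tapered, to 66 mm up; top 34 mm across above 74 mm). Origin: centre of its underside, z up; its turn about z does not matter. It starts upright on the worktop in front of the board.
- mustard_pot: small white ceramic pot with a flat pale wooden lid and a tiny lid knob, the shortest: 60 mm high in all, 48 mm across with straight walls from 4 to 44 mm up; the lid is fixed. Origin: centre of its underside, z up; its turn about z does not matter. It starts upright on the worktop in front of the board.
- coaster_1: cork disc, 76 mm across and 5 mm thick, fixed on the dark wooden board (10 mm high, 100 x 385 mm); origin at the centre of its underside, 10 mm over the worktop; its top face is 15 mm over the worktop; y axis along the row, towards coaster_1. The four stand in one straight row, 95 mm from centre to centre, which runs from the robot's left to its right, at most 7 degrees askew; this is the leftmost (+y end).
- coaster_2: cork disc, 76 mm across and 5 mm thick, fixed on the dark wooden board (10 mm high, 100 x 385 mm); origin at the centre of its underside, 10 mm over the worktop; its top face is 15 mm over the worktop; y axis along the row, towards coaster_1. The four stand in one straight row, 95 mm from centre to centre, which runs from the robot's left to its right, at most 7 degrees askew; this is the second from the left.
- coaster_3: cork disc, 76 mm across and 5 mm thick, fixed on the dark wooden board (10 mm high, 100 x 385 mm); origin at the centre of its underside, 10 mm over the worktop; its top face is 15 mm over the worktop; y axis along the row, towards coaster_1. The four stand in one straight row, 95 mm from centre to centre, which runs from the robot's left to its right, at most 7 degrees askew; this is the third from the left.
- coaster_4: cork disc, 76 mm across and 5 mm thick, fixed on the dark wooden board (10 mm high, 100 x 385 mm); origin at the centre of its underside, 10 mm over the worktop; its top face is 15 mm over the worktop; y axis along the row, towards coaster_1. The four stand in one straight row, 95 mm from centre to centre, which runs from the robot's left to its right, at most 7 degrees askew; this is the rightmost (-y end).
- tin: food tin with a printed paper label and a pale metal lid, 75 mm across, 110 mm high, standing on the worktop just past one end of the board, about 105 mm from the centre of that end's coaster; it may be at either end and marks the tall end; it is to stay there. Origin: centre of its underside.
- mug: green and white mug, 101 mm high, 78 mm across, 116 mm with the handle (handle at its -y side), standing past the board's other end; it is to stay there. Origin: centre of its footprint with the handle, on its underside.
Not all that is in view belongs to the job. What is shaped like the salt_shaker but turquoise is not meant. Several things have the shape of the pepper_mill; the one meant has the colours described above.

How it is judged:
By the outcome, as a careful person would: the job done as asked, in the order asked, and still so for the second after the job is handed in, with the robot touching nothing.
It also fails if it takes over 115 s, if anything falls off the work surface, if the arm or the gripper's body presses on something with over 40 N, if the wrist force passes 120 N, or if a joint passes its speed limit or range.

## Working session

There is one attempt and no reset: what is moved stays moved. The work goes in short steps, Python scripts to look and compute and a shell command to move; the robot and the scene stay as the last step left them, time stands still between calls to the robot, and variables do not carry over. Pictures are saved under pics/ and viewed, at most 14 in all, crops included, and the job is handed in when it is done.

```bash
mkdir -p pics; ls
cat > h.py <<'E'
from rig import *
import numpy as np, cv2
def pix2w(cam,uv,z):
    c=get_calibration(cam);K=np.array(c["mtx"]);T=np.array(c["world_to_cam"])
    R,t=T[:3,:3],T[:3,3];o=-R.T@t;d=R.T@np.linalg.inv(K)@np.array([uv[0],uv[1],1.])
    return o+d*(z-o[2])/d[2]
def w2pix(cam,p):
    c=get_calibration(cam);q=np.array(c["world_to_cam"])@np.append(p,1);q=np.array(c["mtx"])@q[:3];return q[:2]/q[2]
E
python3 - <<'E'
from h import *
for n in("side","top"):
    im=get_image(n);cv2.imwrite(f"pics/{n}0.png",cv2.resize(im[...,::-1],(800,600)))
H=dict(pepper_mill=.0,spice_jar=0,salt_shaker=0,mustard_pot=0,coaster_1=.01,coaster_2=.01,coaster_3=.01,coaster_4=.01,tin=0,mug=0)
for c in("top","side"):
  for q,z in H.items():
    if q in("coaster_2","coaster_3","coaster_4"):continue
    for d in pinpoint(q,c)[:6]:
        print(c,q,round(d["conf"],2),np.round(d["at"]),np.round(pix2w(c,d["at"],z)[:2],3))
s=read_state();print(s["t"],s["position"],np.round(s["eef_rot"],3))
E
```

```text
pics
top pepper_mill 0.91 [324. 231.] [ 0.457 -0.091]
top pepper_mill 0.78 [369. 220.] [ 0.487 -0.2  ]
top pepper_mill 0.74 [284. 228.] [0.461 0.006]
top spice_jar 0.62 [384. 262.] [ 0.387 -0.236]
top salt_shaker 0.86 [282. 269.] [0.361 0.009]
top salt_shaker 0.64 [182. 246.] [0.41  0.251]
top salt_shaker 0.57 [176. 210.] [0.497 0.273]
top salt_shaker 0.48 [250. 169.] [0.605 0.095]
top salt_shaker 0.25 [247. 237.] [0.437 0.096]
top mustard_pot 0.87 [242. 239.] [0.43  0.107]
top coaster_1 0.96 [252. 167.] [0.608 0.088]
top coaster_1 0.93 [368. 173.] [ 0.603 -0.197]
top coaster_1 0.79 [331. 170.] [ 0.606 -0.106]
top coaster_1 0.62 [295. 168.] [ 0.61  -0.016]
top tin 0.94 [408. 180.] [ 0.589 -0.298]
top tin 0.36 [210. 174.] [0.589 0.194]
top mug 0.65 [206. 174.] [0.588 0.202]
side pepper_mill 0.88 [280. 251.] [ 0.453 -0.094]
side pepper_mill 0.87 [260. 231.] [0.47  0.006]
side pepper_mill 0.79 [324. 267.] [ 0.485 -0.202]
side spice_jar 0.92 [296. 290.] [ 0.388 -0.231]
side salt_shaker 0.87 [212. 195.] [0.486 0.264]
side salt_shaker 0.66 [221. 243.] [0.368 0.016]
side salt_shaker 0.62 [186. 209.] [0.386 0.225]
side mustard_pot 0.87 [227. 222.] [0.433 0.096]
side coaster_1 0.89 [363. 246.] [ 0.597 -0.201]
side coaster_1 0.8 [310. 212.] [ 0.612 -0.002]
side coaster_1 0.72 [401. 267.] [ 0.596 -0.311]
side coaster_1 0.69 [335. 227.] [ 0.608 -0.101]
side coaster_1 0.65 [282. 200.] [0.603 0.097]
side tin 0.66 [400. 266.] [ 0.61  -0.296]
side mug 0.68 [256. 194.] [0.583 0.19 ]
side mug 0.33 [402. 267.] [ 0.609 -0.3  ]
0.8 [0.26648117 0.62018569 0.23132422] [[-0.919  0.395  0.   ]
 [ 0.395  0.919  0.   ]
 [-0.     0.    -1.   ]]
```

View pics/side0.png

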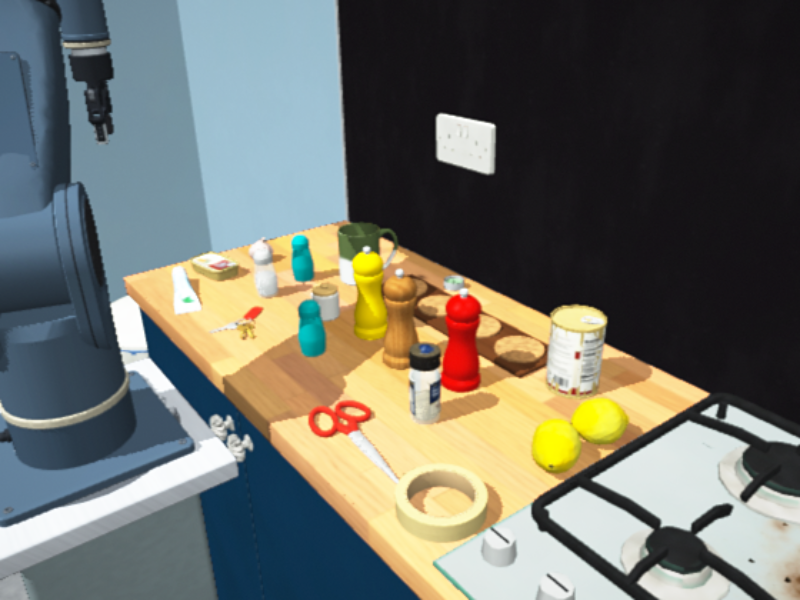

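View pics/top0.png

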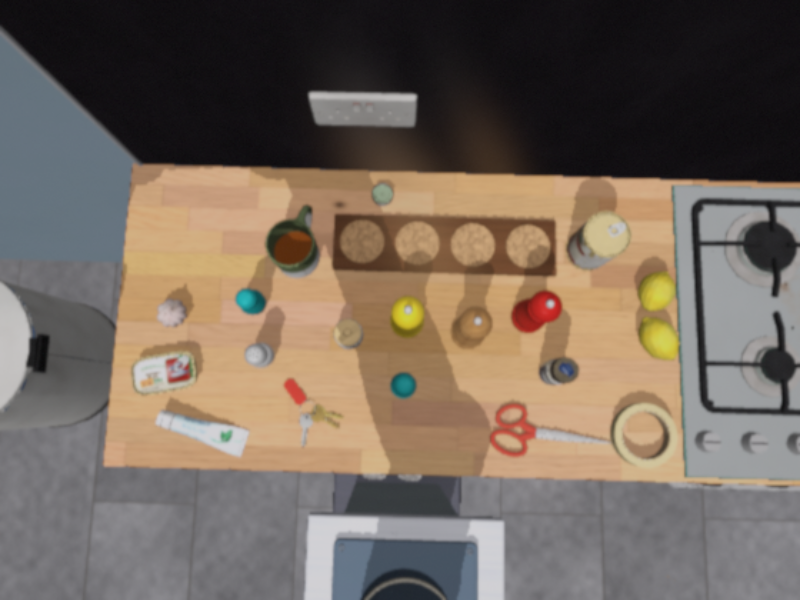

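The pictures show these candidates, given as 800x600 pixels in the top view:
- **Mills:** yellow (408,315), brown wood (473,325) and red (535,312). I choose the brown one.
- **Shakers:** grey-topped glass (258,355), turquoise (250,300) and (403,385). I choose the grey-topped one. A garlic-like thing at (172,312) could also be mistaken for it.
- **Spice jar:** (558,370).
- **Mustard pot:** (348,333).

The tin is at the right (-y) end.

```bash
cat >> h.py <<'E'
def plan(p,yaw=0.):
    """shift (cm, tool axes) and turn about tool z (deg) to TCP p, tool down, tool-y azimuth=yaw"""
    s=read_state();R=np.array(s["eef_rot"]);a=np.radians(yaw)
    from scipy.spatial.transform import Rotation as Ro
    y=np.array([np.cos(a),np.sin(a),0]);z=np.array([0,0,-1.]);Rt=np.c_[np.cross(y,z),y,z]
    print("shift",np.round(R.T@(np.array(p)-s["position"])*100,2),"rot",np.round(Ro.from_matrix(R.T@Rt).as_rotvec(degrees=True),1))
def wcal():
    s=read_state();c=get_calibration("wrist");W=np.eye(4);W[:3,:3]=s["eef_rot"];W[:3,3]=s["position"]
    return np.array(c["mtx"]),W@np.array(c["T_tool_cam"])
def wp(uv,z,cal):
    K,W=cal;d=W[:3,:3]@np.linalg.inv(K)@np.array([uv[0],uv[1],1.]);o=W[:3,3];return (o+d*(z-o[2])/d[2])[:2]
E
python3 - <<'E'
from h import *
s=get_image("side")[...,::-1];t=get_image("top")[...,::-1]
a=cv2.resize(s[150:270,150:350],(800,480));cv2.imwrite("pics/crop.png",a)
print(get_calibration("wrist"))
plan([.42,0.0,.36]);
E
```

```text
{'mtx': array([[304.94186993,   0.        , 281.4867352 ],
       [  0.        , 304.94186993, 209.64021926],
       [  0.        ,   0.        ,   1.        ]]), 'T_tool_cam': array([[ 3.85668425e-04, -9.61612761e-01, -2.74409818e-01,
         6.98329038e-02],
       [ 9.99999664e-01,  5.69322151e-04, -5.89625954e-04,
        -7.29133806e-04],
       [ 7.23219430e-04, -2.74409499e-01,  9.61612658e-01,
        -1.43159387e-01],
       [ 0.00000000e+00,  0.00000000e+00,  0.00000000e+00,
         1.00000000e+00]])}
shift [-38.59 -50.92 -12.87] rot [-0.  -0.  66.8]
```

View pics/crop.png

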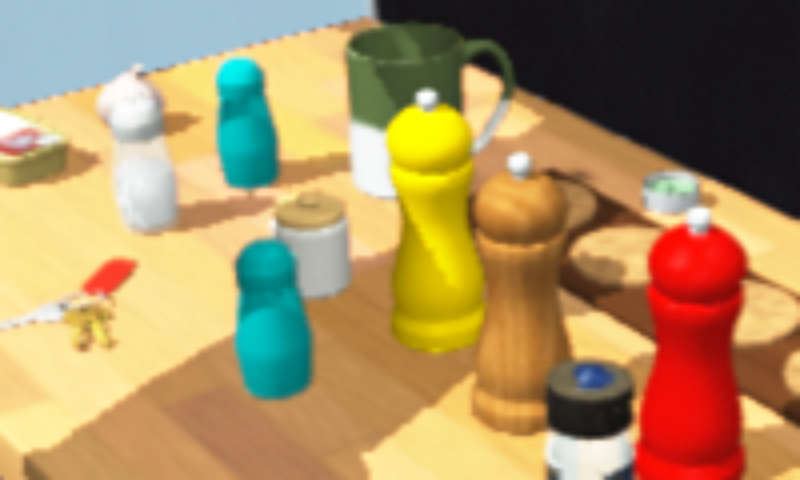

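The crop shows the grey-topped glass shaker at (145,165) with garlic behind it. The wooden mill is at (520,290), between the yellow and red ones. Moving to an overview pose.

```bash
python3 -m handwheel '[-2,-3,-6,0,0,0,1, -6,-8,-11,0,0,8,1, -12,-14,-13,0,0,18,1, -17,-20,-13,0,0,28,1, -22,-26,-13,0,0,38,1, -27,-32,-13,0,0,47,1, -31,-38,-13,0,0,55,1, -35,-44,-13,0,0,61,1, -38,-49,-13,0,0,66.8,1, -38.6,-51,-13,0,0,66.8,1]'
python3 - <<'E'
from h import *
s=read_state();cal=wcal();im=get_image("wrist");cv2.imwrite("pics/w1.png",cv2.resize(im[...,::-1],(800,600)))
print(np.round(s["position"],3),s["width"])
for q,z in dict(pepper_mill=0,spice_jar=0,salt_shaker=0,mustard_pot=0,coaster_1=.01,tin=0,mug=0).items():
    for d in pinpoint(q,"wrist")[:5]: print(q,round(d["conf"],2),np.round(d["at"]),np.round(wp(d["at"],z,cal),3))
E
```

```text
t: 2.15
position: [0.4108, 0.0616, 0.3613]
eef_rot: [[0.002, 1.0, 0.001], [1.0, -0.002, 0.001], [0.001, 0.001, -1.0]]
ft_force: [1.9, 0.2, -0.7]
width: 0.0853
finger_force: 0.0
[0.411 0.062 0.361] 0.08528294023710775
pepper_mill 0.96 [305. 253.] [ 0.453 -0.094]
pepper_mill 0.79 [318. 303.] [ 0.48  -0.197]
pepper_mill 0.74 [318. 202.] [ 0.472 -0.   ]
spice_jar 0.76 [272. 326.] [ 0.391 -0.248]
salt_shaker 0.97 [334.  25.] [0.488 0.268]
salt_shaker 0.56 [256. 196.] [0.367 0.01 ]
salt_shaker 0.55 [277.  43.] [0.403 0.244]
mustard_pot 0.58 [303. 140.] [0.444 0.103]
coaster_1 0.85 [402. 149.] [0.603 0.09 ]
coaster_1 0.79 [394. 262.] [ 0.609 -0.108]
coaster_1 0.59 [384. 308.] [ 0.6   -0.201]
coaster_1 0.56 [394. 208.] [ 0.6   -0.007]
mug 0.67 [400.  85.] [0.593 0.186]
```

View pics/w1.png

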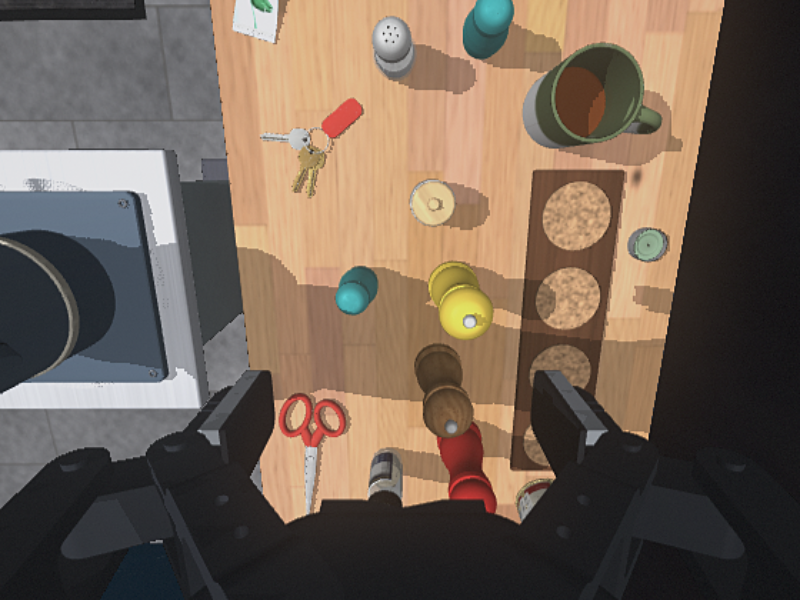

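The wrist view shows the brown mill's knob at (451,427), the mustard lid at (432,203), the salt top at (392,35), and coasters 1 to 3 at (576,214), (567,298) and (560,372).

Run:
```python
from h import *
s=read_state();print(s["position"])
cal=wcal()
for n,u,v,z in [("knob",451,427,.146),("head",447,409,.124),("pot",432,203,.050),("pknob",435,204,.058),("c1",576.5,215,.015),("c2",567.5,298.5,.015),("c3",561,372,.015),("salttop",392,36,.088)]:
    print(n,np.round(wp((u*.7,v*.7),z,cal),4))
plan([.458,-.092,.24]);plan([.458,-.092,.105])
```

```text
[0.41051006 0.06493874 0.36083947]
knob [ 0.4557 -0.0922]
head [ 0.4539 -0.0862]
pot [0.44   0.1063]
pknob [0.4425 0.1058]
c1 [0.6022 0.0915]
c2 [ 0.6025 -0.0045]
c3 [ 0.6046 -0.0981]
salttop [0.4007 0.2468]
shift [-15.7    4.73  12.08] rot [-0.   0.   0.1]
shift [-15.7    4.73  25.58] rot [-0.   0.   0.1]
```

```bash
python3 -m handwheel '[-3,1,1,0,0,0,1, -7,2,3,0,0,0,1, -11,3.2,5,0,0,0,1, -14,4.1,6,0,0,0,1, -15.9,4.6,6,0,0,0,1, -15.9,4.6,6,0,0,0,1, -15.9,4.6,6,0,0,0,1, -15.9,4.6,6,0,0,0,1, -15.9,4.6,6,0,0,0,1, -15.9,4.6,6,0,0,0,1]'
python3 - <<'E'
from h import *
s=read_state();cal=wcal();im=get_image("wrist");cv2.imwrite("pics/w2.png",cv2.resize(im[...,::-1],(800,600)))
np.save("cal2.npy",cal[1])
print(np.round(s["position"],4),np.round(s["eef_rot"],3),s["t"])
for q,z in dict(pepper_mill=0,spice_jar=0,mustard_pot=0,coaster_1=.01,tin=0).items():
    for d in pinpoint(q,"wrist")[:5]: print(q,round(d["conf"],2),np.round(d["at"]),np.round(wp(d["at"],z,cal),3))
E
```

```text
t: 3.8
position: [0.4565, -0.095, 0.301]
eef_rot: [[0.0, 1.0, 0.0], [1.0, -0.0, 0.0], [0.0, 0.0, -1.0]]
ft_force: [-0.1, 0.3, -0.2]
width: 0.0855
finger_force: 0.0
[ 0.4565 -0.095   0.301 ] [[ 0.  1.  0.]
 [ 1. -0.  0.]
 [ 0.  0. -1.]] 3.8
pepper_mill 0.92 [293. 101.] [0.472 0.003]
pepper_mill 0.72 [282. 172.] [ 0.456 -0.096]
pepper_mill 0.69 [297. 240.] [ 0.479 -0.203]
pepper_mill 0.5 [396.  28.] [0.604 0.091]
spice_jar 0.79 [240. 263.] [ 0.389 -0.242]
mustard_pot 0.62 [271.  18.] [0.442 0.102]
coaster_1 0.85 [396.  29.] [0.601 0.088]
coaster_1 0.81 [393. 110.] [ 0.606 -0.01 ]
coaster_1 0.58 [378. 241.] [ 0.603 -0.199]
coaster_1 0.57 [384. 182.] [ 0.603 -0.108]
```

View pics/w2.png

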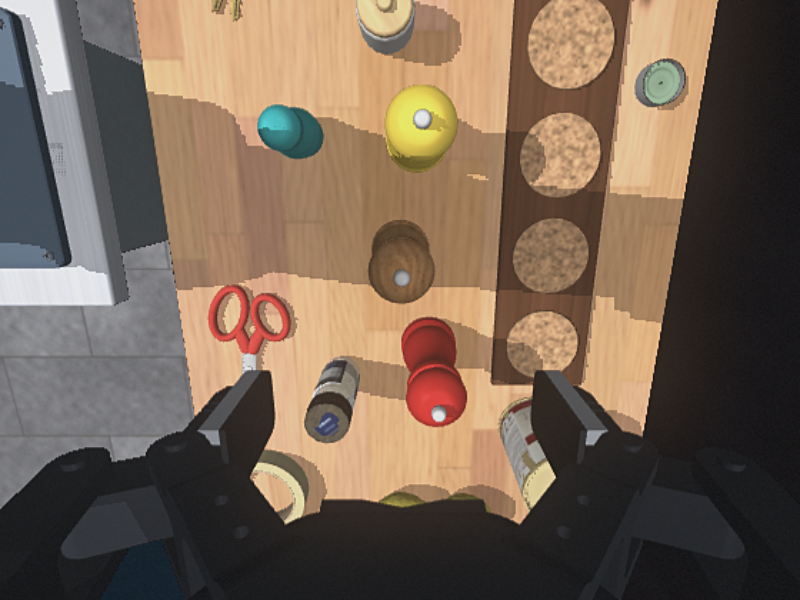

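The settled view shows the mill head at (401,268) and knob at (401,278). The coasters are at (571,42), (560,154), (550,256) and (542,345), and the spice cap is at (327,424).

```bash
cat > m.py <<'E'
from h import *
cal=(np.array(get_calibration("wrist")["mtx"]),np.load("cal2.npy"))
for n,u,v,z in [("knob",401.5,278,.147),("head",401.5,267.5,.124),("spice",327,424,.105),("redknob",439,414,.147),("yelknob",422.5,118,.147),("pot",388,10,.05)]:
    print(n,np.round(wp((u*.7,v*.7),z,cal),4))
im=cv2.cvtColor(cv2.imread("pics/w2.png"),cv2.COLOR_BGR2HSV)
C=np.array([wp((u*.7,v*.7),.015,cal) for u,v in [(571,42),(560.5,154.5),(550.5,256),(542,345)]]);print(np.round(C,4))
k=np.array([1.5,.5,-.5,-1.5]);m=C.mean(0);d=(k[:,None]*(C-m)).sum(0);print("spacing",np.linalg.norm(d)/5);d/=np.linalg.norm(d)
print("dir",d,"fit",np.round(m+k[:,None]*.095*d,4))
E
python3 m.py
```

```text
knob [ 0.4555 -0.0954]
head [ 0.4554 -0.0927]
spice [ 0.3896 -0.2374]
redknob [ 0.4842 -0.2024]
yelknob [0.4688 0.0087]
pot [0.4446 0.0993]
[[ 0.6036  0.0859]
 [ 0.6038 -0.0077]
 [ 0.6035 -0.1037]
 [ 0.6035 -0.1988]]
spacing 0.09499943027398819
dir [8.36754394e-04 9.99999650e-01] fit [[ 0.6037  0.0864]
 [ 0.6037 -0.0086]
 [ 0.6036 -0.1036]
 [ 0.6035 -0.1986]]
```

```bash
python3 -m handwheel '[0,-0.1,4,0,0,0,1, 0,-0.1,8,0,0,0,1, 0,-0.1,12,0,0,0,1, 0,-0.1,16,0,0,0,1, 0,-0.1,19,0,0,0,1, 0,-0.1,20.1,0,0,0,1, 0,-0.1,20.1,0,0,0,1, 0,-0.1,20.1,0,0,0,-1, 0,-0.1,20.1,0,0,0,-1, 0,-0.1,20.1,0,0,0,-1]'
python3 -m handwheel '[0,0,0,0,0,0,-1, 0,0,0,0,0,0,-1, 0,0,0,0,0,0,-1, 0,0,0,0,0,0,-1, 0,0,-1,0,0,0,-1, 0,0,-3,0,0,0,-1, 0,0,-5,0,0,0,-1, 0,0,-8,0,0,0,-1, 0,0,-11,0,0,0,-1, 0,0,-11,0,0,0,-1]'
```

```text
t: 5.35
position: [0.4561, -0.0955, 0.1014]
eef_rot: [[0.001, 1.0, 0.002], [1.0, -0.001, 0.0], [0.0, 0.002, -1.0]]
ft_force: [-2.9, -0.0, 14.1]
width: 0.0459
finger_force: 59.0
t: 6.6
position: [0.4565, -0.0956, 0.212]
eef_rot: [[0.001, 1.0, 0.004], [1.0, -0.001, 0.0], [0.0, 0.004, -1.0]]
ft_force: [-0.2, -0.1, -3.8]
width: 0.0455
finger_force: 61.8
```

```bash
python3 -m handwheel '[0,3,-1,0,0,0,-1, 0,7,-1,0,0,0,-1, 0,10.5,-1,0,0,0,-1, -2,13,-1,0,0,0,-1, -5,14.7,-1,0,0,0,-1, -7.5,14.7,0,0,0,0,-1, -9.5,14.7,2,0,0,0,-1, -10.3,14.7,4,0,0,0,-1, -10.3,14.7,5,0,0,0,-1, -10.3,14.7,5,0,0,0,-1]'
python3 - <<'E'
from h import *
im=get_image("side");s=read_state();print(s["position"],s["width"],s["ft_force"])
a=im[80:300,230:470];cv2.imwrite("pics/s2.png",cv2.resize(a[...,::-1],(640,587)))
plan([.6035,-.1986,.1175])
E
```

```text
t: 7.85
position: [0.602, -0.1976, 0.1589]
eef_rot: [[0.0, 1.0, -0.002], [1.0, -0.0, 0.001], [0.001, -0.002, -1.0]]
ft_force: [0.8, -0.2, -2.2]
width: 0.0456
finger_force: 62.1
[ 0.60243648 -0.19771743  0.15974575] 0.04542266702110051 [ 0.01729326 -0.17465977 -2.3706101 ]
shift [-0.09  0.11  4.22] rot [-0. -0. -0.]
```

View pics/s2.png

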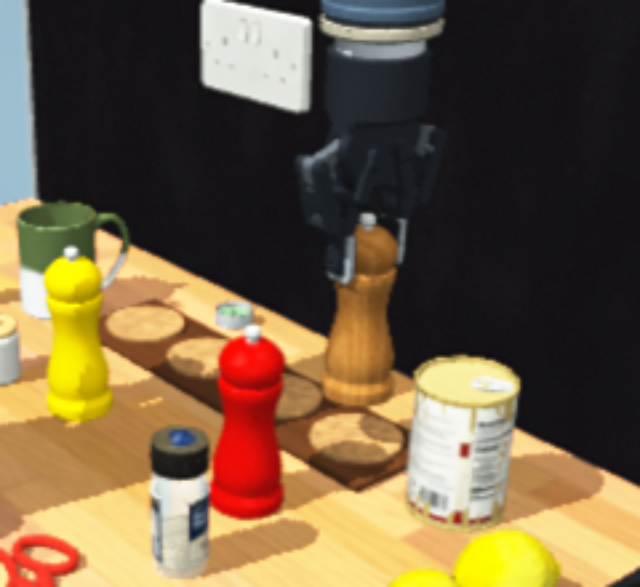

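The mill hangs upright over the rightmost coaster, so I'm lowering it.

```bash
python3 -m handwheel '[-0.1,0.1,1,0,0,0,-1, -0.1,0.1,2,0,0,0,-1, -0.1,0.1,2.7,0,0,0,-1, -0.1,0.1,3.2,0,0,0,-1, -0.1,0.1,3.5,0,0,0,-1, -0.1,0.1,3.8,0,0,0,-1, -0.1,0.1,4,0,0,0,-1, -0.1,0.1,4.1,0,0,0,-1, -0.1,0.1,4.1,0,0,0,-1, -0.1,0.1,4.1,0,0,0,-1]'
```

```text
t: 9.15
position: [0.6035, -0.1996, 0.1191]
eef_rot: [[0.001, 1.0, 0.0], [1.0, -0.001, -0.0], [-0.0, 0.0, -1.0]]
ft_force: [-0.3, -1.2, -2.4]
width: 0.0456
finger_force: 62.1
```

```bash
python3 -m handwheel '[0.1,0,0.1,0,0,0,-1, 0.1,0,0.15,0,0,0,-1, 0.1,0,0.2,0,0,0,-1, 0.1,0,0.2,0,0,0,-1, 0.1,0,0.25,0,0,0,-1, 0.1,0,0.25,0,0,0,-1, 0.1,0,0.3,0,0,0,-1, 0.1,0,0.3,0,0,0,-1, 0.1,0,0.3,0,0,0,-1, 0.1,0,0.3,0,0,0,-1]'
```

```text
t: 10.4
position: [0.6035, -0.1987, 0.1165]
eef_rot: [[0.001, 1.0, 0.001], [1.0, -0.001, -0.0], [-0.0, 0.001, -1.0]]
ft_force: [-1.9, 0.6, 5.3]
width: 0.0454
finger_force: 62.9
```

```bash
python3 -m handwheel '[0,0,0,0,0,0,0.2, 0,0,0,0,0,0,0.6, 0,0,0,0,0,0,1, 0,0,0,0,0,0,1, 0,0,-1,0,0,0,1, 0,0,-4,0,0,0,1, 0,0,-8,0,0,0,1, 0,0,-12,0,0,0,1, 0,0,-16,0,0,0,1, 0,0,-16,0,0,0,1]'
python3 - <<'E'
from h import *
cal=wcal();im=get_image("wrist");cv2.imwrite("pics/w3.png",cv2.resize(im[...,::-1],(800,600)))
np.save("cal3.npy",cal[1]);s=read_state();print(s["position"])
for c in("top","side"):
  get_image(c)
  for d in pinpoint("pepper_mill",c)[:4]: print(c,round(d["conf"],2),np.round(pix2w(c,d["at"],.0)[:2],3),np.round(pix2w(c,d["at"],.015)[:2],3))
  for d in pinpoint("spice_jar",c)[:2]: print(c,round(d["conf"],2),np.round(pix2w(c,d["at"],.0)[:2],3))
plan([.3896,-.2374,.27])
E
```

```text
t: 11.65
position: [0.6046, -0.1997, 0.2801]
eef_rot: [[0.001, 1.0, 0.006], [1.0, -0.001, -0.002], [-0.002, 0.006, -1.0]]
ft_force: [0.2, -0.1, 0.1]
width: 0.0854
finger_force: 0.0
[ 0.60384229 -0.19896502  0.27784894]
top 0.69 [0.471 0.003] [0.469 0.004]
side 0.73 [ 0.619 -0.181] [ 0.599 -0.199]
side 0.69 [0.466 0.002] [ 0.451 -0.021]
side 0.55 [ 0.485 -0.206] [ 0.469 -0.224]
side 0.83 [ 0.38  -0.241]
shift [ -3.93 -21.34   0.54] rot [-0.1 -0.  -0. ]
```

View pics/w3.png

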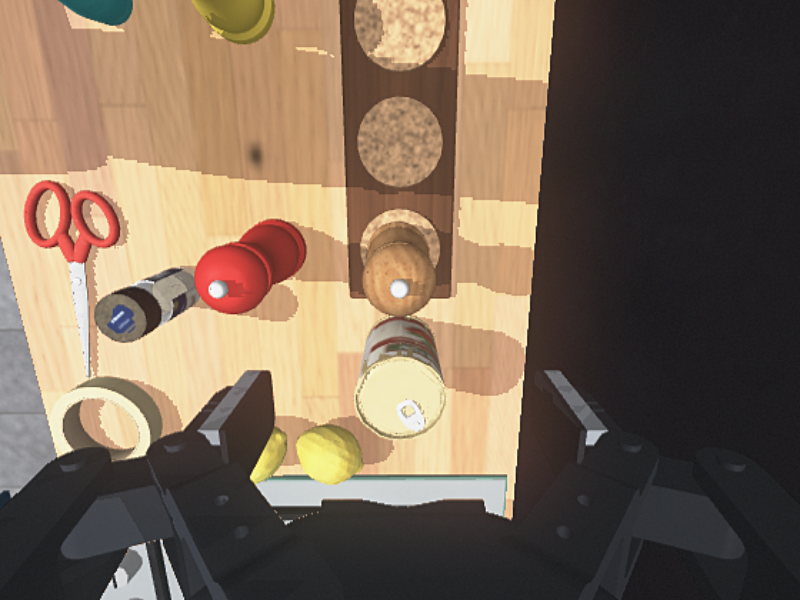

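The mill stands in the middle of coaster 4. Next is the spice jar.

```bash
python3 -m handwheel '[-1,-4,0,0,0,5,1, -2,-9,0,0,0,12,1, -3,-14,0,0,0,20,1, -3.8,-18,0.2,0,0,26,1, -3.9,-20.5,0.5,0,0,30,1, -3.9,-21.3,0.5,0,0,30,1, -3.9,-21.3,0.5,0,0,30,1, -3.9,-21.3,0.5,0,0,30,1, -3.9,-21.3,0.5,0,0,30,1, -3.9,-21.3,0.5,0,0,30,1]'
python3 - <<'E'
from h import *
cal=wcal();im=get_image("wrist");cv2.imwrite("pics/w4.png",cv2.resize(im[...,::-1],(800,600)))
np.save("cal4.npy",cal[1]);s=read_state();print(s["position"])
for d in pinpoint("spice_jar","wrist"): print(d["conf"],d["at"],wp(d["at"],0,cal))
for d in recognise("spice_jar","wrist"): print(d["conf"],d["at"],wp(d["at"],.09,cal))
c=(cal[0],np.load("cal3.npy"));print(wp((132*.7,313*.7),.105,c),wp((399*.7,288*.7),.163,c))
E
```

```text
t: 13.25
position: [0.3907, -0.2373, 0.2709]
eef_rot: [[0.5, 0.866, -0.0], [0.866, -0.5, -0.0], [-0.0, -0.0, -1.0]]
ft_force: [-0.3, -0.0, 0.3]
width: 0.0853
finger_force: 0.0
[ 0.39061665 -0.23736194  0.27087126]
0.79 [282.9, 177.6] [ 0.39000995 -0.24181981]
0.73 [279.6, 187.0] [ 0.38951539 -0.23494594]
[ 0.3984792  -0.23240262] [ 0.60283453 -0.19796077]
```

View pics/w4.png

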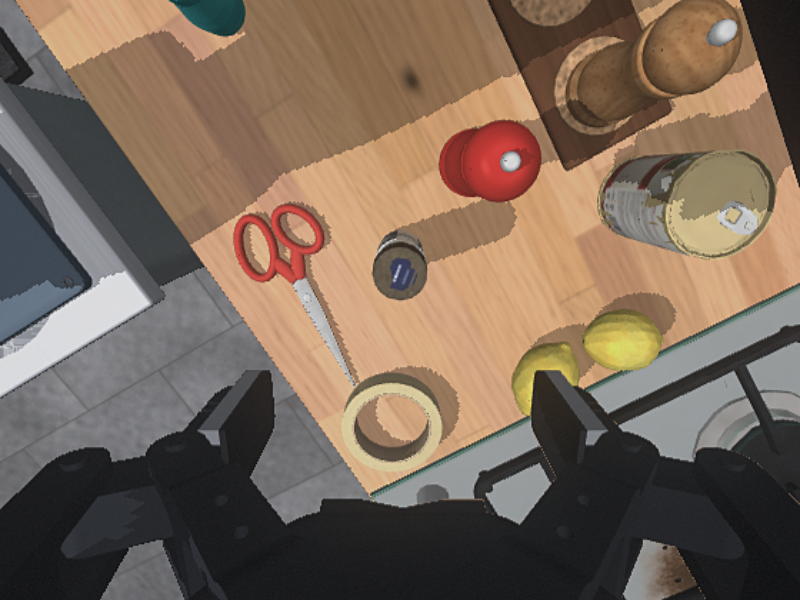

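The cap is at (400,272), about 2 mm from the tool axis, so I'm descending.

```bash
python3 -m handwheel '[0.2,0,4,0,0,0,1, 0.2,0,8,0,0,0,1, 0.2,0,12,0,0,0,1, 0.2,0,16,0,0,0,1, 0.2,0,19.5,0,0,0,1, 0.2,0,21.5,0,0,0,1, 0.2,0,22.6,0,0,0,1, 0.2,0,22.6,0,0,0,1, 0.2,0,22.6,0,0,0,-1, 0.2,0,22.6,0,0,0,-1]'
python3 -m handwheel '[0,0,0,0,0,0,-1, 0,0,0,0,0,0,-1, 0,0,0,0,0,0,-1, 0,0,0,0,0,0,-1, 0,0,0,0,0,0,-1, 0,0,-1,0,0,0,-1, 0,0,-4,0,0,0,-1, 0,0,-8,0,0,0,-1, 0,0,-12,0,0,0,-1, 0,0,-16,0,0,0,-1]'
```

```text
t: 14.65
position: [0.3918, -0.2358, 0.0457]
eef_rot: [[0.501, 0.866, 0.001], [0.866, -0.501, -0.001], [0.0, 0.001, -1.0]]
ft_force: [-0.1, -0.1, -0.3]
width: 0.0515
finger_force: 0.0
t: 15.9
position: [0.3909, -0.2355, 0.2068]
eef_rot: [[0.501, 0.865, -0.0], [0.865, -0.501, -0.0], [-0.0, -0.0, -1.0]]
ft_force: [0.9, 0.3, -1.5]
width: 0.0399
finger_force: 58.5
```

```bash
python3 -m handwheel '[0,0,-3,0,0,0,-1, 3,1.5,-4,0,0,-4,-1, 7,3.5,-4,0,0,-10,-1, 11.5,6,-4,0,0,-16,-1, 16,8.5,-4,0,0,-22,-1, 19.5,10.5,-4,0,0,-28,-1, 21.5,11.5,-4,0,0,-30,-1, 22,11.8,-2,0,0,-30,-1, 22,11.8,2,0,0,-30,-1, 22,11.8,6,0,0,-30,-1]'
python3 - <<'E'
from h import *
get_image("side");print(read_state()["position"]);plan([.6036,-.1036,.0615])
E
```

```text
t: 17.15
position: [0.6035, -0.1041, 0.1446]
eef_rot: [[0.001, 1.0, 0.0], [1.0, -0.001, -0.001], [-0.001, 0.0, -1.0]]
ft_force: [0.4, 0.4, -1.3]
width: 0.0399
finger_force: 58.5
[ 0.6008144  -0.10318145  0.13944371]
shift [-0.04  0.33  7.79] rot [-0.4 -0.  -0. ]
```

```bash
python3 -m handwheel '[0,0,2,0,0,0,-1, 0,0,4,0,0,0,-1, 0,0,6,0,0,0,-1, 0,0,7,0,0,0,-1, 0,0,7.4,0,0,0,-1, 0,0,7.4,0,0,0,-1, 0,0,7.4,0,0,0,-1, 0,0,7.4,0,0,0,-1, 0,0,7.4,0,0,0,-1, 0,0,7.4,0,0,0,-1]'
```

```text
t: 18.45
position: [0.6037, -0.1043, 0.071]
eef_rot: [[0.001, 1.0, 0.0], [1.0, -0.001, -0.0], [-0.0, 0.0, -1.0]]
ft_force: [0.2, 0.0, -1.4]
width: 0.0398
finger_force: 58.6
```

Target x and y are good. About 1 cm is left to lower.

```bash
python3 -m handwheel '[0,0,0.4,0,0,0,-1, 0,0,0.7,0,0,0,-1, 0,0,0.8,0,0,0,-1, 0,0,0.9,0,0,0,-1, 0,0,0.95,0,0,0,-1, 0,0,1,0,0,0,-1, 0,0,1.05,0,0,0,-1, 0,0,1.1,0,0,0,-1, 0,0,1.1,0,0,0,-1, 0,0,1.1,0,0,0,-1]'
```

```text
t: 19.7
position: [0.6037, -0.1044, 0.0608]
eef_rot: [[0.001, 1.0, 0.001], [1.0, -0.001, 0.0], [0.0, 0.001, -1.0]]
ft_force: [-2.7, 0.1, 8.3]
width: 0.0397
finger_force: 59.0
```

```bash
python3 -m handwheel '[0,0,0,0,0,0,0.2, 0,0,0,0,0,0,0.6, 0,0,0,0,0,0,1, 0,0,0,0,0,0,1, 0,0,-1,0,0,0,1, 0,0,-4,0,0,0,1, 0,0,-9,0,0,0,1, 0,0,-14,0,0,0,1, 0,0,-20,0,0,0,1, 0,0,-20,0,0,0,1]'
python3 - <<'E'
from h import *
plan([.401,.244,.26])
E
```

```text
t: 20.95
position: [0.6056, -0.1056, 0.2655]
eef_rot: [[0.001, 1.0, 0.009], [1.0, -0.001, -0.001], [-0.001, 0.009, -1.0]]
ft_force: [0.5, 0.4, -1.7]
width: 0.0854
finger_force: 0.0
shift [ 34.93 -20.52   0.33] rot [ 0.5  0.1 -0.1]
```

```bash
python3 -m handwheel '[4,-2,0,0,0,-5,1, 8,-4.5,0.3,0,0,-12,1, 13,-7.5,0.3,0,0,-22,1, 18,-10.5,0.3,0,0,-32,1, 23,-13.5,0.3,0,0,-42,1, 28,-16.5,0.3,0,0,-51,1, 32,-18.8,0.3,0,0,-60,1, 34.8,-20.5,0.3,0,0,-65,1, 34.8,-20.5,0.3,0,0,-65,1, 34.8,-20.5,0.3,0,0,-65,1]'
python3 -m handwheel '[0,0,0,0,0,0,1, 0,0,0,0,0,0,1, 0,0,0,0,0,0,1, 0,0,0,0,0,0,1, 0,0,0,0,0,0,1, 0,0,0,0,0,0,1, 0,0,0,0,0,0,1, 0,0,0,0,0,0,1, 0,0,0,0,0,0,1, 0,0,0,0,0,0,1]'
python3 - <<'E'
from h import *
cal=wcal();im=get_image("wrist");cv2.imwrite("pics/w5.png",cv2.resize(im[...,::-1],(800,600)))
np.save("cal5.npy",cal[1]);s=read_state();print(s["position"],s["joint_pos"])
for d in pinpoint("salt_shaker","wrist"): print(d["conf"],d["at"],wp(d["at"],0,cal))
E
```

```text
t: 22.2
position: [0.3991, 0.2431, 0.2568]
eef_rot: [[-0.905, 0.425, -0.0], [0.425, 0.905, -0.001], [-0.0, -0.001, -1.0]]
ft_force: [1.2, -0.5, -0.0]
width: 0.0858
finger_force: 0.0
t: 23.45
position: [0.399, 0.2439, 0.2569]
eef_rot: [[-0.906, 0.423, -0.0], [0.423, 0.906, -0.0], [0.0, -0.0, -1.0]]
ft_force: [-0.3, 0.0, -0.3]
width: 0.0856
finger_force: 0.0
[0.39896046 0.24389634 0.25695825] [-49.90609506  14.31286592  16.25164108 110.5122083   -4.79771651
  55.82095988  33.51448095]
0.84 [285.0, 180.3] [0.4039779  0.24556811]
0.77 [325.0, 229.0] [0.48962531 0.26715537]
0.6 [120.0, 227.0] [0.3666767  0.01053656]
```

View pics/w5.png

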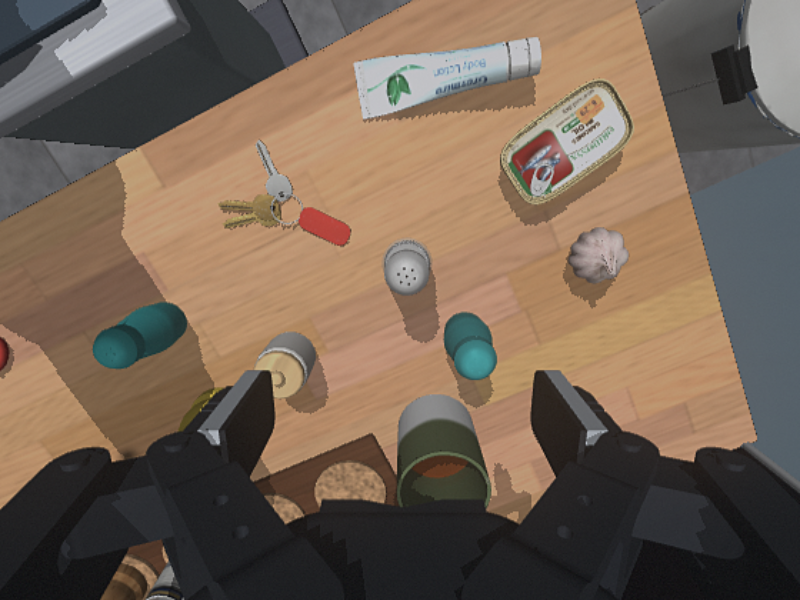

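The salt top is at (407,273), 1 to 3 mm off the axis, and turquoise is well clear at (472,350). Descending.

```bash
python3 -m handwheel '[0,0.3,4,0,0,0,1, 0,0.3,8,0,0,0,1, 0,0.3,12,0,0,0,1, 0,0.3,16,0,0,0,1, 0,0.3,19.5,0,0,0,1, 0,0.3,21.8,0,0,0,1, 0,0.3,22.9,0,0,0,1, 0,0.3,22.9,0,0,0,1, 0,0.3,22.9,0,0,0,-1, 0,0.3,22.9,0,0,0,-1]'
python3 -m handwheel '[0,0,0,0,0,0,-1, 0,0,0,0,0,0,-1, 0,0,0,0,0,0,-1, 0,0,0,0,0,0,-1, 0,0,0,0,0,0,-1, 0,0,-1,0,0,0,-1, 0,0,-4,0,0,0,-1, 0,0,-8,0,0,0,-1, 0,0,-12,0,0,0,-1, 0,0,-16,0,0,0,-1]'
python3 - <<'E'
from h import *
get_image("top");print(read_state()["position"]);plan([.6037,-.0086,.23])
E
```

```text
t: 24.8
position: [0.4006, 0.247, 0.0288]
eef_rot: [[-0.906, 0.423, 0.001], [0.423, 0.906, 0.001], [-0.001, 0.001, -1.0]]
ft_force: [-0.4, 0.2, 1.1]
width: 0.0518
finger_force: 0.0
t: 26.05
position: [0.3999, 0.2464, 0.1898]
eef_rot: [[-0.906, 0.423, 0.0], [0.423, 0.906, 0.0], [-0.0, 0.0, -1.0]]
ft_force: [0.5, 1.1, -1.1]
width: 0.0381
finger_force: 60.4
[0.4019014  0.24722873 0.19416323]
shift [-29.14 -14.59  -3.59] rot [ 0.4 -0.  64.9]
```

```bash
python3 -m handwheel '[-1,-0.5,-3,0,0,0,-1, -4,-2,-4,0,0,8,-1, -9,-4.5,-4,0,0,18,-1, -14,-7,-4,0,0,28,-1, -19,-9.5,-4,0,0,38,-1, -24,-12,-4,0,0,48,-1, -27.5,-13.8,-4,0,0,57,-1, -29.1,-14.6,-3,0,0,65,-1, -29.1,-14.6,1,0,0,65,-1, -29.1,-14.6,5,0,0,65,-1]'
python3 -m handwheel '[0,0,0,0,0,0,-1, 0,0,2,0,0,0,-1, 0,0,4,0,0,0,-1, 0,0,6,0,0,0,-1, 0,0,7.2,0,0,0,-1, 0,0,7.2,0,0,0,-1, 0,0,7.2,0,0,0,-1, 0,0,7.2,0,0,0,-1, 0,0,7.2,0,0,0,-1, 0,0,7.2,0,0,0,-1]'
```

```text
t: 27.35
position: [0.602, -0.009, 0.1373]
eef_rot: [[0.001, 1.0, 0.001], [1.0, -0.001, 0.0], [0.0, 0.001, -1.0]]
ft_force: [0.8, -0.1, -1.1]
width: 0.038
finger_force: 60.5
t: 28.6
position: [0.6021, -0.0089, 0.0662]
eef_rot: [[0.001, 1.0, 0.0], [1.0, -0.001, 0.0], [0.0, 0.0, -1.0]]
ft_force: [-0.0, -0.7, -1.6]
width: 0.0384
finger_force: 60.5
```

```bash
python3 -m handwheel '[0,0.15,0.8,0,0,0,-1, 0,0.15,1.5,0,0,0,-1, 0,0.15,1.8,0,0,0,-1, 0,0.15,2,0,0,0,-1, 0,0.15,2.1,0,0,0,-1, 0,0.15,2.15,0,0,0,-1, 0,0.15,2.2,0,0,0,-1, 0,0.15,2.25,0,0,0,-1, 0,0.15,2.3,0,0,0,-1, 0,0.15,2.3,0,0,0,-1]'
```

```text
t: 29.85
position: [0.6037, -0.0089, 0.0442]
eef_rot: [[0.001, 1.0, 0.001], [1.0, -0.001, 0.001], [0.001, 0.001, -1.0]]
ft_force: [-3.2, 0.6, 12.6]
width: 0.0382
finger_force: 62.5
```

```bash
python3 -m handwheel '[0,0,0,0,0,0,0.2, 0,0,0,0,0,0,0.6, 0,0,0,0,0,0,1, 0,0,0,0,0,0,1, 0,0,-1,0,0,0,1, 0,0,-4,0,0,0,1, 0,0,-9,0,0,0,1, 0,0,-14,0,0,0,1, 0,0,-20,0,0,0,1, 0,0,-20,0,0,0,1]'
python3 -m handwheel '[2,-4,0,0,0,0,1, 5,-8,0,0,0,0,1, 8,-12,0,0,0,0,1, 10,-15,0,0,0,0,1, 11.1,-16.2,0,0,0,0,1, 11.1,-16.2,0,0,0,0,1, 11.1,-16.2,0,0,0,0,1, 11.1,-16.2,0,0,0,0,1, 11.1,-16.2,0,0,0,0,1, 11.1,-16.2,0,0,0,0,1]'
python3 - <<'E'
from h import *
cal=wcal();im=get_image("wrist");cv2.imwrite("pics/w6.png",cv2.resize(im[...,::-1],(800,600)))
np.save("cal6.npy",cal[1]);s=read_state();print(s["position"])
for d in pinpoint("mustard_pot","wrist"): print(d["conf"],d["at"],wp(d["at"],0,cal))
for d in recognise("mustard_pot","wrist"): print(d["conf"],d["at"],wp(d["at"],.04,cal))
E
```

```text
t: 31.1
position: [0.6057, -0.0099, 0.2485]
eef_rot: [[0.001, 1.0, 0.009], [1.0, -0.001, 0.0], [0.0, 0.009, -1.0]]
ft_force: [0.8, -0.4, -0.2]
width: 0.0854
finger_force: 0.0
t: 32.35
position: [0.4418, 0.102, 0.2429]
eef_rot: [[0.002, 1.0, -0.0], [1.0, -0.002, -0.0], [-0.0, -0.0, -1.0]]
ft_force: [0.2, 0.1, -0.2]
width: 0.0857
finger_force: 0.0
[0.44179801 0.10203466 0.24289661]
0.87 [283.4, 178.7] [0.44353616 0.10157173]
0.97 [283.2, 180.4] [0.44312257 0.10681555]
0.67 [428.7, 96.1] [0.59815883 0.19764835]
```

View pics/w6.png

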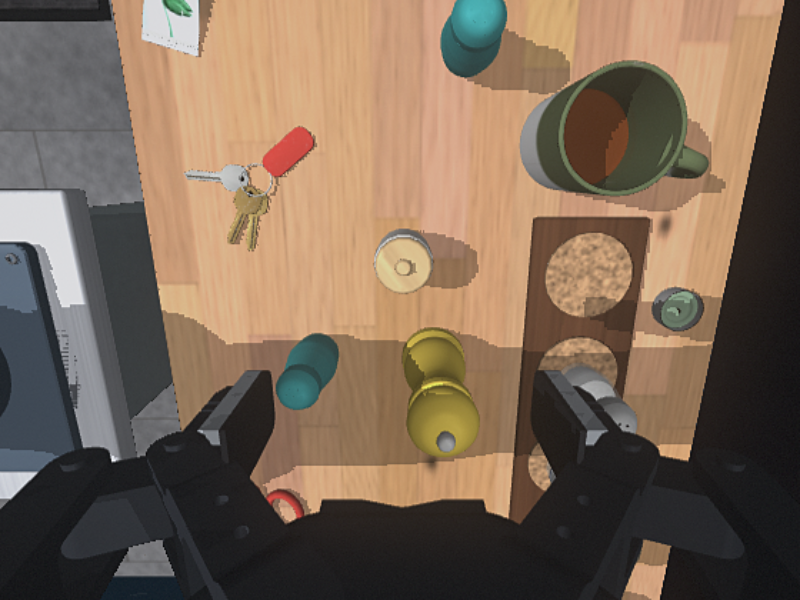

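The pot knob is at (404,267), nearly on the axis. Coaster 1 at (588,275) computes to about (.6036,.087).

```bash
python3 -m handwheel '[0.1,0.1,4,0,0,0,1, 0.1,0.1,8,0,0,0,1, 0.1,0.1,12,0,0,0,1, 0.1,0.1,16,0,0,0,1, 0.1,0.1,20,0,0,0,1, 0.1,0.1,22.2,0,0,0,1, 0.1,0.1,23.3,0,0,0,1, 0.1,0.1,23.3,0,0,0,1, 0.1,0.1,23.3,0,0,0,-1, 0.1,0.1,23.3,0,0,0,-1]'
python3 -m handwheel '[0,0,0,0,0,0,-1, 0,0,0,0,0,0,-1, 0,0,0,0,0,0,-1, 0,0,0,0,0,0,-1, 0,0,0,0,0,0,-1, 0,0,-1,0,0,0,-1, 0,0,-4,0,0,0,-1, 0,0,-8,0,0,0,-1, 0,0,-12,0,0,0,-1, 0,0,-15,0,0,0,-1]'
```

```text
t: 33.75
position: [0.4431, 0.1035, 0.0107]
eef_rot: [[0.001, 1.0, 0.001], [1.0, -0.001, 0.0], [0.0, 0.001, -1.0]]
ft_force: [0.3, -0.1, 0.3]
width: 0.0513
finger_force: 0.0
t: 35.0
position: [0.4426, 0.1032, 0.1621]
eef_rot: [[0.001, 1.0, 0.001], [1.0, -0.001, 0.0], [0.0, 0.001, -1.0]]
ft_force: [0.6, -0.5, -1.6]
width: 0.0465
finger_force: 61.8
```

```bash
python3 -m handwheel '[0,3,0,0,0,0,-1, -0.4,7,0,0,0,0,-1, -0.8,11,0,0,0,0,-1, -1.2,14,0,0,0,0,-1, -1.6,16,0,0,0,0,-1, -1.6,16.1,2,0,0,0,-1, -1.6,16.1,5,0,0,0,-1, -1.6,16.1,8,0,0,0,-1, -1.6,16.1,10,0,0,0,-1, -1.6,16.1,11,0,0,0,-1]'
python3 -m handwheel '[0,0,0,0,0,0,-1, 0,0,0,0,0,0,-1, 0,0,0.5,0,0,0,-1, 0,0,1,0,0,0,-1, 0,0,1.3,0,0,0,-1, 0,0,1.5,0,0,0,-1, 0,0,1.5,0,0,0,-1, 0,0,1.5,0,0,0,-1, 0,0,1.5,0,0,0,-1, 0,0,1.5,0,0,0,-1]'
```

```text
t: 36.25
position: [0.603, 0.0872, 0.0495]
eef_rot: [[0.001, 1.0, -0.001], [1.0, -0.001, -0.001], [-0.001, -0.001, -1.0]]
ft_force: [0.5, -0.5, -0.9]
width: 0.0467
finger_force: 61.9
t: 37.5
position: [0.6037, 0.0872, 0.035]
eef_rot: [[0.001, 1.0, 0.0], [1.0, -0.001, 0.0], [0.0, 0.0, -1.0]]
ft_force: [-0.3, 0.4, -1.1]
width: 0.0464
finger_force: 61.9
```

```bash
python3 -m handwheel '[0,0,0.3,0,0,0,-1, 0,0,0.5,0,0,0,-1, 0,0,0.7,0,0,0,-1, 0,0,0.8,0,0,0,-1, 0,0,0.85,0,0,0,-1, 0,0,0.9,0,0,0,-1, 0,0,0.95,0,0,0,-1, 0,0,1,0,0,0,-1, 0,0,1,0,0,0,-1, 0,0,1,0,0,0,-1]'
```

```text
t: 38.75
position: [0.6037, 0.0871, 0.0261]
eef_rot: [[0.001, 1.0, 0.001], [1.0, -0.001, 0.001], [0.001, 0.001, -1.0]]
ft_force: [-4.2, 0.4, 11.8]
width: 0.0464
finger_force: 63.4
```

```bash
python3 -m handwheel '[0,0,0,0,0,0,0.3, 0,0,0,0,0,0,0.5, 0,0,0,0,0,0,0.5, 0,0,0,0,0,0,0.5, 0,0,-1,0,0,0,0.5, 0,0,-4,0,0,0,0.5, 0,0,-9,0,0,0,0.5, 0,-3,-14,0,0,0,1, 0,-7,-20,0,0,0,1, 0,-10,-24,0,0,0,1]'
python3 -m handwheel '[0,-3,-3,0,0,0,1, -3,-5,-6,0,0,0,1, -6,-5,-9,0,0,0,1, -9,-5,-9,0,0,0,1, -9,-5,-9,0,0,0,1, -9,-5,-9,0,0,0,1, -9,-5,-9,0,0,0,1, -9,-5,-9,0,0,0,1, -9,-5,-9,0,0,0,1, -9,-5,-9,0,0,0,1]'
python3 - <<'E'
from h import *
a=get_image("wrist");cal=wcal();b=get_image("side")[120:330,160:440];print(read_state()["position"])
np.save("cal7.npy",cal[1])
cv2.imwrite("pics/f1.png",cv2.resize(b[...,::-1],(800,600)));cv2.imwrite("pics/f2.png",cv2.resize(a[...,::-1],(800,600)))
for q in("pepper_mill","spice_jar","salt_shaker","mustard_pot"):
  for d in pinpoint(q,"wrist")[:5]: print(q,round(d["conf"],2),np.round(d["at"]),np.round(wp(d["at"],.015,cal),3))
E
```

```text
t: 40.0
position: [0.5026, 0.0869, 0.2671]
eef_rot: [[0.001, 1.0, 0.001], [1.0, -0.001, 0.0], [0.0, 0.001, -1.0]]
ft_force: [0.9, 0.8, 1.0]
width: 0.085
finger_force: 0.0
t: 41.25
position: [0.4536, -0.0026, 0.3549]
eef_rot: [[0.001, 1.0, -0.0], [1.0, -0.001, -0.0], [-0.0, -0.0, -1.0]]
ft_force: [0.1, 0.3, 0.7]
width: 0.0856
finger_force: 0.0
[ 0.45355532 -0.0026985   0.35493475]
pepper_mill 0.89 [296. 164.] [0.475 0.004]
pepper_mill 0.87 [296. 276.] [ 0.477 -0.194]
pepper_mill 0.72 [363. 280.] [ 0.597 -0.201]
pepper_mill 0.48 [380. 107.] [0.6   0.088]
spice_jar 0.74 [374. 228.] [ 0.607 -0.104]
spice_jar 0.47 [378.  33.] [0.589 0.188]
salt_shaker 0.82 [377. 175.] [ 0.605 -0.014]
salt_shaker 0.68 [227. 161.] [0.367 0.007]
mustard_pot 0.75 [383. 108.] [0.605 0.088]
mustard_pot 0.54 [372. 229.] [ 0.605 -0.106]
```

View pics/f1.png

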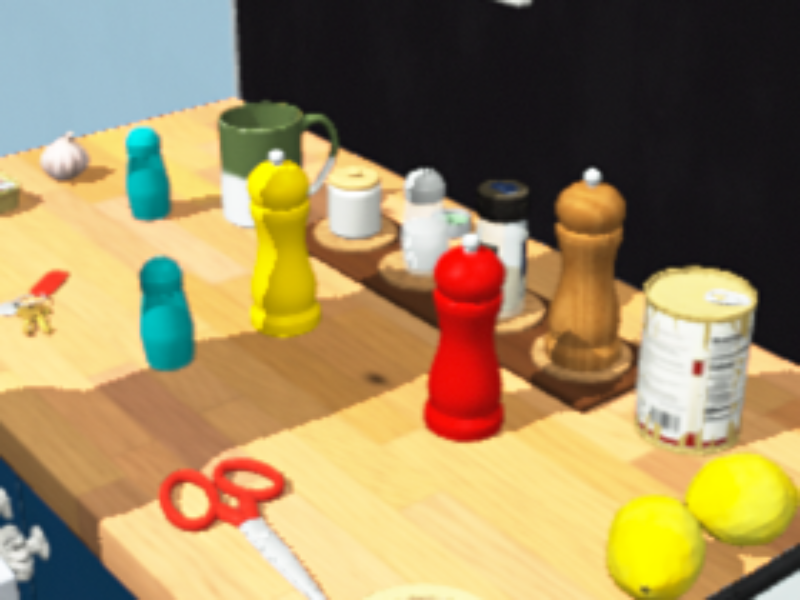

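View pics/f2.png

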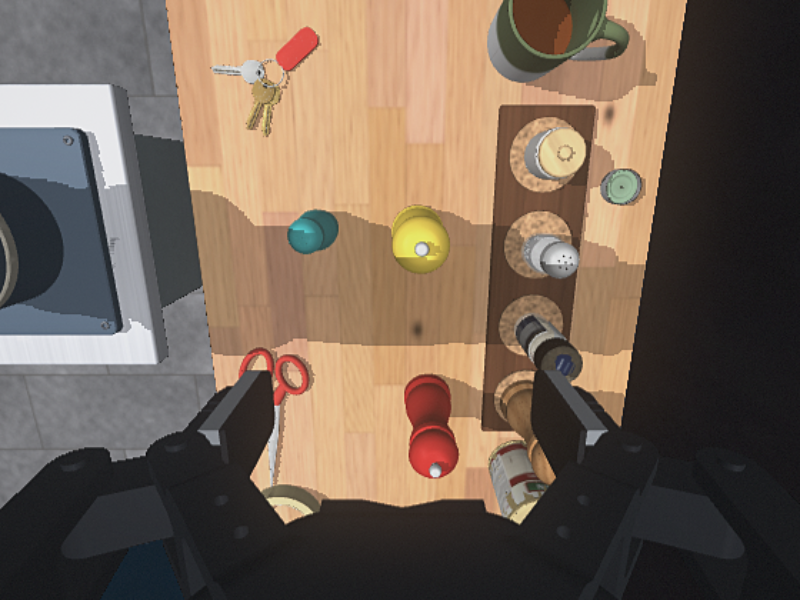

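All four stand upright and centred on their coasters: the mill (590,280), jar (505,250), shaker (425,220) and pot (353,205) in the side crop. The tin and mug haven't moved, and the robot is clear.

```bash
python3 -c "
from rig import *
print(finish_job())"
```

```text
the job is handed in; nothing more can be done
None
```

The job is handed in: the pepper mill, spice jar, salt shaker and mustard pot stand upright and centred on their coasters, tallest next to the tin and shortest next to the mug, with the tin and mug unmoved and nothing knocked over; robot time was about 42 s of the 115 s allowed.

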